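Count along the sewing rack and push the bobbin box into the third gap

ROBOT

A 6-joint arm with a two-finger parallel gripper is mounted at the origin on the work surface. World frame = base frame: x ahead of the robot, y to its left, z up, the work surface at z = 0. Lengths are in mm, angles in degrees, forces in N, time in s.
With the tool pointing down it reaches from about 350 to 850 mm from the base axis. Payload 8.1 kg.
Tool frame: the origin (TCP) lies between the finger pads; the fingertips stand 19 mm ahead of it and the grasp point (between the pads) is the TCP (nose_length is the distance from the TCP to the fingertips, in mm); y points along the fingers, x is the direction in which the jaws open and shut, and the axes are right-handed (so a half turn about y gives the same grasp; the last joint's range is limited). The gripper opens to 85 mm and grips with 20 to 120 N. Pads are 22 mm wide; open, the fingers measure 114 mm over their backs; the gripper's body (76 mm by 85 mm) begins 54 mm behind the grasp point. The pads swing forward as they close: fully open they stand 13 mm farther back than shut.
Start: joints at [-4.893, 7.471, 85.268, -0, 87.261, -4.893], TCP at [600.005, 0.022, 250.292] pointing down, gripper open.
Joint ranges: [-169.43, 169.43], [-51.17, 129.36], [1.28, 143.12], [-76.62, 256.62], [0, 156.53], [-152.29, 152.29]. Speed limits (degrees/s): [136.94, 136.94, 159.86, 180, 180, 180].

INTERFACE

Orientations are given as [roll, pitch, yaw] about the fixed x, y, z axes, in that order (R = Rz(yaw) Ry(pitch) Rx(roll)).
In Python, from bench import sense, snapshot, camera_info, hand_in, nose_length gives the robot as it stands.
- The arm moves only by the tool arm_command, never from a script. Its argument "commands" is a list of rows, each a list of 3 entries, a list of its own where there are three numbers: the opening in per cent of the stroke, from 0 (shut) to 100 (fully open), then the shift along the world's x, y, z in units of 30 mm (1.0 is 30 mm), then the turn, a rotation vector about the world's x, y, z in degrees. A call has 1 to 5 rows; each row shifts and turns the pose as measured when the row begins; what a row does not reach is not made up. A row lasts 1/12 s, in which the tool goes at most 41.7 mm and 7.16 degrees, less where a joint would pass 70% of its speed; a pose out of reach is approached as far as the arm can. A call is refused whole if a number of a shift passes 1 or a number of a turn 7.16, either way. A call with a gripper value outside its range is refused whole. The fingers move at their own pace and stop on an object; "force" is the grip in N (left out, the last holds). Time passes only in rows, so rows that do not move let the fingers close. It gives the time, the measured TCP pose, the force and the opening at its end, in the units of the state.
- sense(): the state, without advancing time (a new reading comes with each control period).
- snapshot(name): name is "scene" or "side" or "wrist"; returns the picture (384x512x3 uint8, blue, green, red); there is no depth.
- camera_info(name): a dict with "fx", "fy", "cx", "cy" (pixels), "rvec" (rotation vector, rad) and "tvec" (3), from world to camera coordinates, as OpenCV has them; the wrist camera has in their place "hand_eye" (4x4, takes a point from camera to tool coordinates, whose origin is the TCP and whose axes are the tool frame's). Camera axes: x right, y down, z forward; pixel columns grow to the right and rows downward; lengths in mm; the calibration is good to about 2 mm. A picture is of the moment at which its call begins: read the wrist's pose just before it. camera_info takes no time and is no camera call.
- hand_in(): hands the job in, once; it reports no verdict.
The state is a dict: "time": time; "joint_pos": joint angles; "qd": joint speeds; "joint_efforts": joint torques, N m; "tool_pos": TCP position; "tcp_rot": TCP orientation; "ft_force": force on the tool from outside, world axes, zero at the start; "wrist_torque": the same for the moment, N m; "finger_gap": finger opening in mm.
Only numpy, scipy, OpenCV 4.12 (cv2) and the standard library are available. Lean on these libraries where they do the work, as an engineer would, in place of code of your own. Each camera call takes 0.05 s, during which the arm holds its last target. There are 200 camera calls.

TASK

Counting from the end of the divider rack where the thread-spool post stands (full gaps count too), run a closed fingertip along the top of the back rail, touching the small steel plate over the first gap, then the second, then the third, and touch none of the plates beyond it. Then push the white bobbin box along the table into that third gap until it is fully home against the back. Only push the box, never lift or tip it, leave the other things where they are, and finish clear of everything.

Things in the scene. Friction and masses are not known exactly. Their poses are not given: they have to be found in the camera images.
- rack: Fixed plywood rack, six gaps in a row, open on top and towards the robot (-x); no floor, the box slides on the table. Origin: on the table, middle of the row; x into the gaps, y left along the row; turned at most 0.1 rad. Dividers 8 mm thick, 60 tall, rounded front ends at x = -35; gaps 54 clear, centres y = 155, 93, 31, -31, -93, -155; back face x = 35. Along the back: the rail, point rail_mid.
- rail_mid (a point): Middle of the top face of the flat wooden rail along the rack's back: 22 mm wide (x), 380 long (y), top 80 mm above the table, flat and rigid; a steel plate lies flush in it above each gap's middle. Axes as the rack.
- plate_a: Steel plate, flush in the top of the rail, 22 mm (x) by 24 mm (y along the row), above gap a (gap a is the leftmost, +y, f the rightmost); origin at the middle of its top face, at x = 46, y = 155, z = 80 mm in the rack's frame.
- plate_b: Steel plate, flush in the top of the rail, 22 mm (x) by 24 mm (y along the row), above gap b (gap a is the leftmost, +y, f the rightmost); origin at the middle of its top face, at x = 46, y = 93, z = 80 mm in the rack's frame.
- plate_c: Steel plate, flush in the top of the rail, 22 mm (x) by 24 mm (y along the row), above gap c (gap a is the leftmost, +y, f the rightmost); origin at the middle of its top face, at x = 46, y = 31, z = 80 mm in the rack's frame.
- plate_d: Steel plate, flush in the top of the rail, 22 mm (x) by 24 mm (y along the row), above gap d (gap a is the leftmost, +y, f the rightmost); origin at the middle of its top face, at x = 46, y = -31, z = 80 mm in the rack's frame.
- plate_e: Steel plate, flush in the top of the rail, 22 mm (x) by 24 mm (y along the row), above gap e (gap a is the leftmost, +y, f the rightmost); origin at the middle of its top face, at x = 46, y = -93, z = 80 mm in the rack's frame.
- plate_f: Steel plate, flush in the top of the rail, 22 mm (x) by 24 mm (y along the row), above gap f (gap a is the leftmost, +y, f the rightmost); origin at the middle of its top face, at x = 46, y = -155, z = 80 mm in the rack's frame.
- spool_post: Fixed upright thread spool (36 mm across, top at 92 mm) on a steel pin, 120 mm tall in all, foot 40 x 30 mm. It stands at either the left or the right end of the rack, 207 mm from its middle; the count begins at this end. Origin: on the table, on its axis.
- end_block: Fixed plain plywood block, 66 x 30 x 30 mm tall, at the other end of the rack. Origin: middle of its underside.
- bobbin_box: The loose bobbin box to be pushed, all white, with three flat dark metal discs (20 mm, level with the top) in a row on its lid: 80 mm (its x) x 42 mm (its y) x 42 mm tall, about 0.16 kg. It stands on the table in front of the rack, long side roughly along the rack's x (within 0.35 rad). Origin: middle of its underside.
- box_center (a point): Centre of the bobbin box, 21 mm above its underside, axes as the box. Fully home in a gap it lies at x = -5 mm in the rack's frame and the box still sticks out 10 mm in front of the dividers.
- foot_case: Loose dark wooden case 66 x 40 x 50 mm tall, standing in gap b or gap e of the rack; to be left alone. Origin: middle of its underside.
- needle_tin: Loose metal tin 60 x 38 x 36 mm tall, standing in the other of gaps b and e; to be left alone. Origin: middle of its underside.
- thread_cone: Loose black thread cone, 60 mm across its foot, 120 tall, on the table well to one side; to be left alone. Origin: middle of its underside.
- oil_jar: Loose jar, 56 mm across, 75 tall, on the table well to the other side; to be left alone. Origin: middle of its underside.
Mind the look-alikes: they are no part of the job. What is shaped like the bobbin_box but blue or orange is not meant.

How it is judged (in metres and radians):
On the way, in this order (a step that is already met when the one before it is completed fails the run):
1. a finger touches the plate over the first gap from the spool post (((y of spool_post in the frame of rack above 0 m and contact force between the fingers and plate_a above 0.2 N) or (y of spool_post in the frame of rack below 0 m and contact force between the fingers and plate_f above 0.2 N))), for 0.05 s.
2. a finger touches the plate over the second gap (((y of spool_post in the frame of rack above 0 m and contact force between the fingers and plate_b above 0.2 N) or (y of spool_post in the frame of rack below 0 m and contact force between the fingers and plate_e above 0.2 N))), for 0.05 s.
3. a finger touches the plate over the third gap (((y of spool_post in the frame of rack above 0 m and contact force between the fingers and plate_c above 0.2 N) or (y of spool_post in the frame of rack below 0 m and contact force between the fingers and plate_d above 0.2 N))), for 0.05 s.
4. the bobbin box is pushed fully home into the third gap (((y of spool_post in the frame of rack above 0 m and y of box_center in the frame of rack between 0.021 and 0.041 m) or (y of spool_post in the frame of rack below 0 m and y of box_center in the frame of rack between -0.041 and -0.021 m)) and x of box_center in the frame of rack above -0.01 m and height (world z) of box_center below 0.026 m and angle between box_center's own z axis and vertical below 0.1 rad), for 0.2 s.
At the end, for the whole second after the job is handed in: The bobbin box stands on the table, upright and at rest, in the third gap from the spool post (its centre within 10 mm of the gap's middle line) and within 5 mm of touching the back (all of step 4 and linear speed of bobbin_box below 0.01 m/s).
It fails at once if a plate beyond the third gap is touched ((y of spool_post in the frame of rack above 0 m and (contact force between the fingers and plate_d above 0.2 N or contact force between the fingers and plate_e above 0.2 N or contact force between the fingers and plate_f above 0.2 N)) or (y of spool_post in the frame of rack below 0 m and (contact force between the fingers and plate_a above 0.2 N or contact force between the fingers and plate_b above 0.2 N or contact force between the fingers and plate_c above 0.2 N))).
It fails at once if the bobbin box is lifted (12 mm) or tipped (height (world z) of box_center above 0.033 m or angle between box_center's own z axis and vertical above 0.35 rad).
It fails at once if another thing is moved more than 15 mm (distance of any of foot_case, needle_tin, thread_cone, oil_jar from where it was at the start of the episode above 0.015 m).
It also fails if it takes over 72 s, if anything falls off the work surface, if the arm or the gripper's body presses on something with over 40 N, if the wrist force passes 120 N, or if a joint passes its speed limit or range.

## Working session

There is one attempt and no reset: what is moved stays moved. The work goes in short steps, Python scripts to look and compute and a tool call to move; the robot and the scene stay as the last step left them, time stands still between calls to the robot, and variables do not carry over. Pictures are saved under pics/ and viewed, about 8 in all and at most 12, crops included, and the job is handed in when it is done.

Besides the shell and the picture viewer there is one more tool, called after "Emit:" by a JSON object that holds its "fn" and its "kwargs". arm_command: Moves the arm, as the interface text tells. Its arguments: {"type":"object","properties":{"commands":{"type":"array"},"force":{"type":"number"}},"required":["commands"]}

```bash
ls; mkdir -p pics; cat > h.py <<'E'
import numpy as np, cv2
from bench import sense, snapshot, camera_info
def cam(n):
    c=camera_info(n);K=np.array([[c['fx'],0,c['cx']],[0,c['fy'],c['cy']],[0,0,1.]])
    return K,cv2.Rodrigues(np.array(c['rvec'],float))[0],np.array(c['tvec'],float).ravel()
def ray(n,u,v,z):
    K,R,t=cam(n);o=-R.T@t;d=R.T@np.linalg.solve(K,[u,v,1.]);return o+d*(z-o[2])/d[2]
def proj(n,P):
    K,R,t=cam(n);p=(K@(R@np.array(P,float).T+t[:,None]));return (p[:2]/p[2]).T
E
python3 - <<'E'
from h import *
a=snapshot('scene');b=snapshot('side')
cv2.imwrite('pics/a.png',a);cv2.imwrite('pics/b.png',b)
cv2.imwrite('pics/1.png',cv2.resize(a,(800,600),interpolation=cv2.INTER_CUBIC))
cv2.imwrite('pics/2.png',cv2.resize(b,(800,600),interpolation=cv2.INTER_CUBIC))
print(sense())
for n in('scene','side'):
    K,R,t=cam(n);print(n,K[0,0],-R.T@t,R[2])
E
```

```text
pics
{'time': 0.1, 'joint_pos': array([-4.89234476e+00,  7.51215011e+00,  8.53256403e+01, -1.31163621e-03,
        8.72608062e+01, -4.89280647e+00]), 'qd': array([ 0.04162195, -0.16564987, -0.19322392,  0.02482372, -0.0035319 ,
        0.00419928]), 'joint_efforts': array([ 1.52257860e-03, -5.70947063e+01, -5.01941299e+01, -1.80579236e-04,
        8.16394575e-03,  5.26326357e-05]), 'tool_pos': array([5.99520992e+02, 6.28926777e-02, 2.49310101e+02]), 'tcp_rot': array([-8.99928958e+01,  9.83489852e-02,  5.31622020e-04]), 'ft_force': array([ 0.66363592, -0.04777408, -0.64358714]), 'wrist_torque': array([-0.01105969, -0.063117  , -0.00221021]), 'finger_gap': 85.65237440105578}
scene 478.70370313341175 [1273.80934449  239.59011504  832.41544689] [-0.69916276 -0.20039796 -0.68630321]
side 352.11207175759296 [ 195.13844115 -822.33548327  641.90264346] [ 0.30776448  0.78918143 -0.53148254]
```

View pics/1.png

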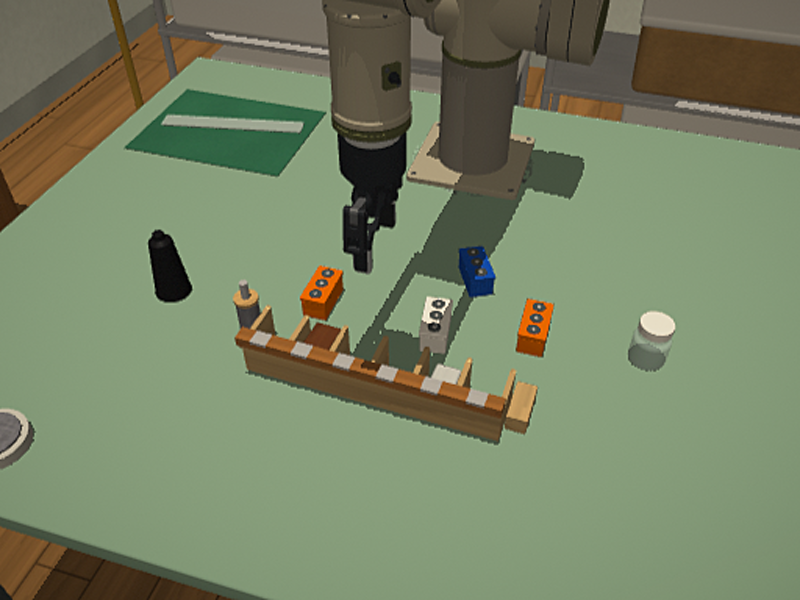

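View pics/2.png

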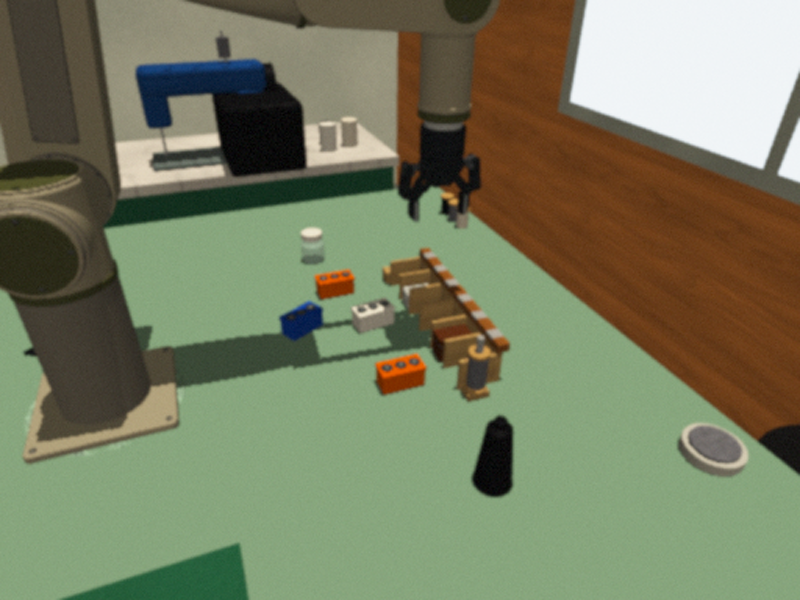

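The scene view looks back at the robot, so image right is +y. The spool post at (245,305) stands at the right end (−y), next to gap f, so the order is f, e, d. The plates run along the rail from (258,340) to (478,398). The white box is at (435,318), and the orange and blue ones are decoys.

```bash
python3 - <<'E'
from h import *
a=cv2.imread('pics/a.png');s=0.64
hsv=cv2.cvtColor(a,cv2.COLOR_BGR2HSV)
m=((hsv[...,1]<50)&(hsv[...,2]>120)).astype(np.uint8)
n,l,st,c=cv2.connectedComponentsWithStats(m)
P=[]
for x,y in[(258,340),(300,350),(342,362),(387,374),(432,386),(478,398)]:
    x*=s;y*=s
    k=l[int(y),int(x)]
    w=ray('scene',*c[k],80) if k else None;P.append(w[:2]);print(k,st[k],c[k],w)
P=np.array(P);L=np.array([-155,-93,-31,31,93,155.])
k=np.polyfit(L,P,1);print('dir',k[0],np.hypot(*k[0]),'mid',k[1]);print(P-np.outer(L,k[0])-k[1])
y=k[0]/np.hypot(*k[0]);th=np.arctan2(-y[0],y[1]);X=np.array([y[1],-y[0]]);O=k[1]-46*X
print('th',np.degrees(th),'rack',O)
# box
r=(slice(int(285*s),int(360*s)),slice(int(410*s),int(460*s)))
mb=m[r];n,l2,st2,c2=cv2.connectedComponentsWithStats(mb);print(st2)
g=hsv[...,2]
for x,y in[(438,304),(436,315),(434,327)]:
    x*=s;y*=s;w=a[int(y)-4:int(y)+5,int(x)-6:int(x)+7]
    mm=(w.max(2)<90);v,u=np.nonzero(mm);q=(u.mean()+int(x)-6,v.mean()+int(y)-4)
    print(q,mm.sum(),ray('scene',*q,42))
p=a[170:290,140:360];cv2.imwrite('pics/3.png',cv2.resize(p,(800,436),interpolation=cv2.INTER_CUBIC))
ex=O+np.array([X*x+y*v for x,v in[(-35,-31),(-5,-31),(-80,-31)]]);print('gap d pts',ex)
E
```

```text
138 [160 212  14  10  79] [166.46835443 216.2278481 ] [ 644.30645007 -156.05394425   80.        ]
140 [186 219  14  10  83] [192.65060241 223.28915663] [646.92612744 -93.99440286  80.        ]
143 [213 226  14  10  87] [219.49425287 230.64367816] [649.84225005 -32.00499446  80.        ]
145 [241 233  14  11  93] [247.2688172  238.11827957] [652.42230259  30.19986839  80.        ]
146 [269 233  26  19 263] [281.80608365 241.39923954] [639.98682305 101.00326776  80.        ]
151 [299 248  13  12 106] [305.00943396 253.66981132] [657.59034552 154.04471462  80.        ]
dir [0.02220351 1.01276091] 1.0130042701715614 mid [6.48512383e+02 5.32418200e-01]
[[ -0.764389     0.3915782 ]
 [  0.47867074  -0.34005667]
 [  2.01817574  -1.14182453]
 [  3.22161066  -1.72813794]
 [-10.5904865    6.28408517]
 [  5.63641836  -3.46564423]]
th -1.2559367540524906 rack [602.5234341   1.5406681]
[[   0    0   32   48 1092]
 [   6    7   22   37  438]
 [  18   11    2    2    3]
 [  27   10    1    1    1]
 [  17   19    1    2    2]]
(np.float64(280.4166666666667), np.float64(193.95833333333334)) 24 [464.98574162  52.56073302  42.        ]
(np.float64(278.8666666666667), np.float64(201.23333333333332)) 30 [490.0484725   55.49960484  42.        ]
(np.float64(277.4871794871795), np.float64(208.97435897435898)) 39 [515.67616901  59.12373626  42.        ]
gap d pts [[-5920.14815755 -6485.37218523]
 [-5890.15536471 -6486.02973952]
 [-5965.13734681 -6484.3858538 ]]
```

View pics/3.png

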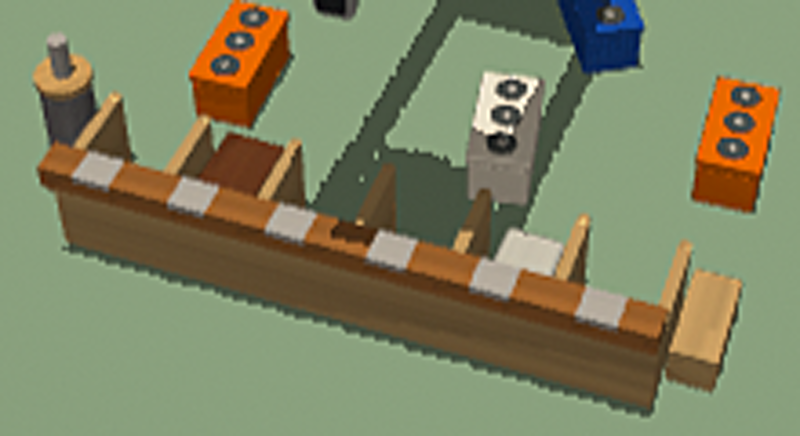

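Plate b's blob merged with the tin, so I drop it. The other five plates fit a rack with its origin at about (605, 1) and a yaw of −2.45°. Plate f is at (644,−156), e at (647,−94) and d at (650,−32). The box centre is about (490,56) with a yaw of 7.4°. Next I locate the decoys and move over plate f with the gripper shut.

```bash
python3 - <<'E'
from h import *
f=220/800
for n,p in dict(orangeL=[(745,95),(732,147)],orangeR=[(253,17),(225,64)]).items():
    for u,v in p: print(n,ray('scene',140+u*f,170+v*f,42).round())
for u,v in[(473,253),(483,271),(460,250),(495,290)]: print('blue',ray('scene',u*.64,v*.64,42).round())
E
```

```text
orangeL [427. 202.  42.]
orangeL [477. 201.  42.]
orangeR [ 450. -134.   42.]
orangeR [ 500. -135.   42.]
blue [332.  77.  42.]
blue [372. 102.  42.]
blue [331.  54.  42.]
blue [410. 130.  42.]
```

Emit:
{"fn": "arm_command", "kwargs": {"commands": [[0,[0.3,-1,0],[0,0,0]],[0,[0.3,-1,0],[0,0,0]],[0,[0.3,-1,-0.5],[0,0,0]],[0,[0.3,-1,-0.5],[0,0,0]],[0,[0.3,-1,-0.5],[0,0,0]]]}}

```text
time: 0.52
tool_pos: [646.2, -148.1, 206.1]
tcp_rot: [-89.9, -0.2, 0.6]
ft_force: [0.4, -0.2, 0.8]
finger_gap: 25.5
```

Emit:
{"fn": "arm_command", "kwargs": {"commands": [[0,[-0.07,-0.45,-0.8],[0,0,0]],[0,[0,0,-0.8],[0,0,0]],[0,[0,0,-0.8],[0,0,0]],[0,[0,0,-0.2],[0,0,0]],[0,[0,0,0],[0,0,0]]]}}

```text
time: 0.93
tool_pos: [641.2, -170.5, 118.5]
tcp_rot: [-89.9, 0.3, 0.1]
ft_force: [0.3, -0.7, -0.3]
finger_gap: -0.3
```

```bash
python3 - <<'E'
from h import *
s=sense();print(s['tool_pos'],s['tcp_rot'],s['finger_gap'])
a=snapshot('scene');b=snapshot('side');w=snapshot('wrist')
o=np.zeros((600,800,3),np.uint8)
o[:300,:400]=cv2.resize(a[150:270,120:280],(400,300));o[:300,400:]=cv2.resize(b[120:276,210:418],(400,300))
o[300:,:400]=cv2.resize(w,(400,300))
cv2.imwrite('pics/4.png',o)
E
```

```text
[ 641.15778032 -170.52080644  118.46260038] [-89.8888994    0.26656201   0.12456233] -0.3409315305846325
```

View pics/4.png

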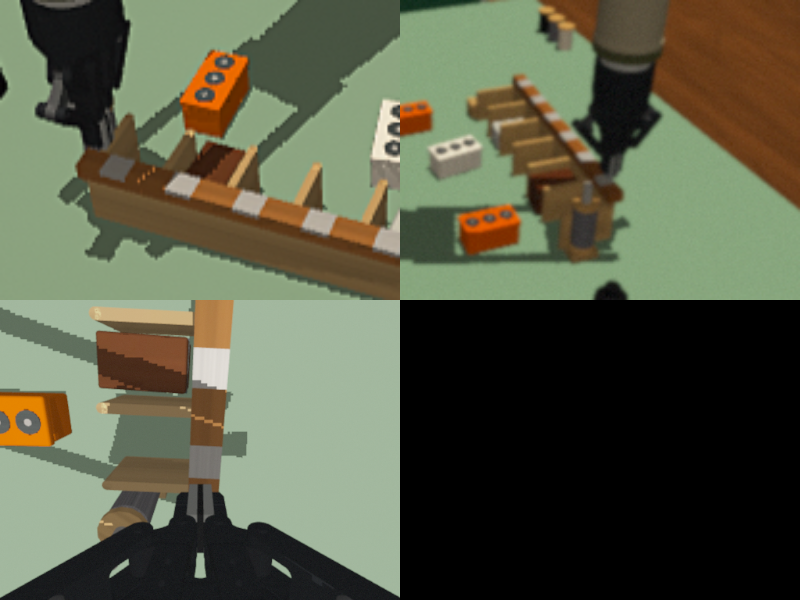

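The wrist view shows the shut fingertips over the rail, just outside plate f. The spool post is clear at the lower left. I lower onto the rail.

Emit:
{"fn": "arm_command", "kwargs": {"commands": [[0,[0.07,0.1,-0.25],[0,0,0]],[0,[0,0.1,-0.2],[0,0,0]],[0,[0,0,-0.08],[0,0,0]],[0,[0,0,-0.05],[0,0,0]],[0,[0,0,-0.05],[0,0,0]]]}}

```text
time: 1.5
tool_pos: [649.8, -163.3, 109.2]
tcp_rot: [-90.2, -0.6, 0.3]
ft_force: [-0.9, -0.3, 0.3]
finger_gap: -0.3
```

Emit:
{"fn": "arm_command", "kwargs": {"commands": [[0,[-0.2,0,-0.15],[0,0,0]],[0,[0,0,-0.1],[0,0,0]],[0,[0,0,-0.05],[0,0,0]]]}}

```text
time: 1.75
tool_pos: [643.7, -163.1, 100.2]
tcp_rot: [-90.2, -0.7, 0.4]
ft_force: [0.6, -0.2, -0.2]
finger_gap: -0.0
```

Emit:
{"fn": "arm_command", "kwargs": {"commands": [[0,[0,0,-0.05],[0,0,0]],[0,[0,0,0],[0,0,0]]]}}

```text
time: 1.92
tool_pos: [643.6, -163.2, 99.4]
tcp_rot: [-90.2, -0.7, 0.3]
ft_force: [-0.8, -0.3, 0.1]
finger_gap: -0.0
```

Emit:
{"fn": "arm_command", "kwargs": {"commands": [[0,[0,0.05,-0.06],[0,0,0]],[0,[0,0.05,-0.08],[0,0,0]],[0,[0,0.05,-0.1],[0,0,0]]]}}

```text
time: 2.17
tool_pos: [643.9, -163.0, 99.0]
tcp_rot: [-90.6, -0.8, 0.3]
ft_force: [-14.1, -0.6, 26.2]
finger_gap: -0.3
```

Contact at tool z = 99, with the tip at 80 mm as expected. I slide along with lighter pressure.

Emit:
{"fn": "arm_command", "kwargs": {"commands": [[0,[0,0.3,-0.04],[0,0,0]],[0,[0.01,0.3,-0.04],[0,0,0]],[0,[0.01,0.3,-0.04],[0,0,0]]]}}

```text
time: 2.42
tool_pos: [646.0, -139.6, 99.2]
tcp_rot: [-90.9, -1.1, 0.1]
ft_force: [-1.0, -6.0, 7.6]
finger_gap: -0.1
```

Emit:
{"fn": "arm_command", "kwargs": {"commands": [[0,[0,0.3,-0.05],[0,0,0]],[0,[0,0.3,-0.05],[0,0,0]],[0,[0,0.3,-0.05],[0,0,0]]]}}

```text
time: 2.67
tool_pos: [649.5, -115.2, 99.2]
tcp_rot: [-91.4, -1.6, -0.0]
ft_force: [-0.9, -6.2, 7.8]
finger_gap: 0.1
```

Emit:
{"fn": "arm_command", "kwargs": {"commands": [[0,[0,0.3,-0.05],[0,0,0]],[0,[0,0.2,-0.05],[0,0,0]],[0,[0,0.2,-0.05],[0,0,0]]]}}

```text
time: 2.92
tool_pos: [652.9, -95.7, 99.3]
tcp_rot: [-91.8, -2.1, 0.0]
ft_force: [-2.9, -5.4, 7.8]
finger_gap: -0.2
```

Emit:
{"fn": "arm_command", "kwargs": {"commands": [[0,[-0.12,0.2,-0.05],[0.6,0.7,0]],[0,[-0.1,0.25,-0.05],[0.6,0.7,0]],[0,[-0.08,0.25,-0.05],[0.6,0.7,0]]]}}

```text
time: 3.17
tool_pos: [648.2, -75.5, 99.1]
tcp_rot: [-90.3, -0.6, 0.0]
ft_force: [0.9, -6.2, 6.8]
finger_gap: 0.0
```

Emit:
{"fn": "arm_command", "kwargs": {"commands": [[0,[-0.04,0.25,-0.05],[0,0,0]],[0,[0,0.25,-0.05],[0,0,0]]]}}

```text
time: 3.33
tool_pos: [649.4, -62.3, 99.1]
tcp_rot: [-90.6, -0.9, -0.0]
ft_force: [-2.3, -6.8, 10.7]
finger_gap: 0.2
```

Emit:
{"fn": "arm_command", "kwargs": {"commands": [[0,[-0.02,0.25,-0.05],[0,0,0]],[0,[-0.02,0.25,-0.05],[0,0,0]],[0,[-0.02,0.25,-0.05],[0,0,0]]]}}

```text
time: 3.58
tool_pos: [651.3, -42.2, 99.2]
tcp_rot: [-91.0, -1.5, -0.1]
ft_force: [-0.9, -5.7, 8.4]
finger_gap: -0.2
```

Emit:
{"fn": "arm_command", "kwargs": {"commands": [[0,[0,0.15,-0.05],[0,0,0]],[0,[0,0.1,-0.05],[0,0,0]]]}}

```text
time: 3.75
tool_pos: [653.2, -35.3, 99.2]
tcp_rot: [-91.2, -1.7, -0.1]
ft_force: [-3.0, -6.4, 10.6]
finger_gap: 0.2
```

f, e and d have each been touched with 7–10 N. I lift off and go to the +y side of the box.

Emit:
{"fn": "arm_command", "kwargs": {"commands": [[0,[0,0,0.5],[0,0,0]],[0,[0,0,1],[0.6,0.8,0]],[0,[0,0,1],[0.6,0.8,0]],[35,[-0.8,0.5,0.5],[0,0,-1]],[35,[-1,0.8,0],[0,0,-1]]]}}

```text
time: 4.17
tool_pos: [598.1, 5.3, 186.2]
tcp_rot: [-89.9, 0.3, -2.2]
ft_force: [0.8, -0.2, 1.4]
finger_gap: 23.5
```

Emit:
{"fn": "arm_command", "kwargs": {"commands": [[35,[-1,0.9,0],[0,0,0]],[35,[-1,0.9,0],[0,0,0]],[35,[-0.7,0.8,0],[0,0,0]],[35,[0,0.5,0],[0,0,0]],[35,[0,0,0],[0,0,0]]]}}

```text
time: 4.58
tool_pos: [508.4, 107.2, 184.6]
tcp_rot: [-89.7, 0.4, -2.1]
ft_force: [0.5, 1.1, -0.4]
finger_gap: 29.8
```

Emit:
{"fn": "arm_command", "kwargs": {"commands": [[35,[-0.5,0.2,-1],[0,0,0]],[35,[0,0,-1],[0,0,0]],[35,[0,0,-1],[0,0,0]],[35,[0,0,-0.8],[0,0,0]],[35,[0,0,-0.4],[0,0,0]]]}}

```text
time: 5.0
tool_pos: [495.1, 115.9, 58.1]
tcp_rot: [-89.6, -0.3, -1.8]
ft_force: [-0.7, 0.4, 0.2]
finger_gap: 30.0
```

```bash
python3 - <<'E'
from h import *
s=sense();print(s['tool_pos'],s['tcp_rot'],s['finger_gap'])
a=snapshot('scene');b=snapshot('side');w=snapshot('wrist')
o=np.zeros((600,800,3),np.uint8)
o[:300,:400]=cv2.resize(a[140:260,210:370],(400,300));o[:300,400:]=cv2.resize(b[120:276,150:358],(400,300))
o[300:,:400]=cv2.resize(w,(400,300))
cv2.imwrite('pics/5.png',o)
E
```

```text
[495.12903017 115.86334394  58.11616873] [-89.60554006  -0.26062297  -1.78071153] 29.955273964014566
```

View pics/5.png

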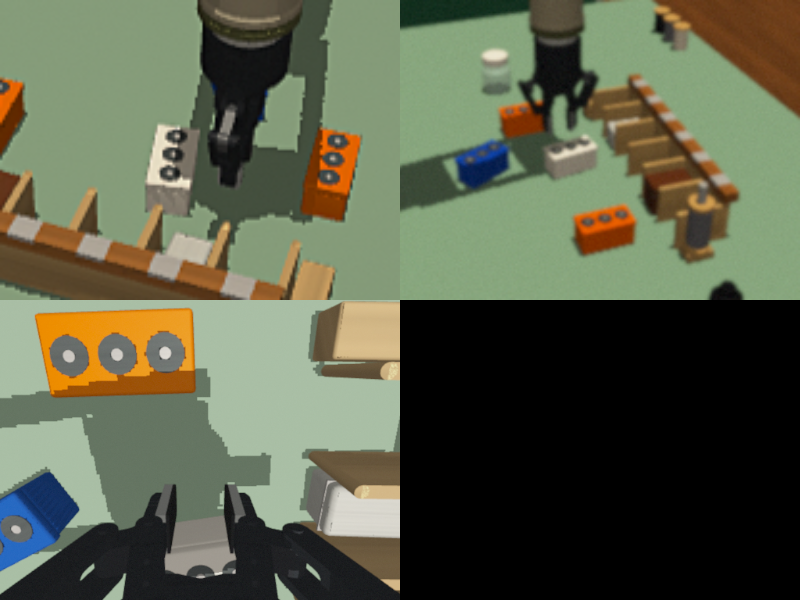

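The gripper stands in the clear on the +y side of the box, with nothing in its way. I lower it, then push towards −y.

Emit:
{"fn": "arm_command", "kwargs": {"commands": [[35,[-0.15,0,-0.5],[0,0,-0.7]],[35,[0,0,-0.25],[0,0,0]],[35,[0,-0.2,0],[0,0,0]],[35,[0,-0.2,0],[0,0,0]]]}}

```text
time: 5.48
tool_pos: [496.2, 103.9, 42.5]
tcp_rot: [-89.5, -0.7, -2.4]
ft_force: [0.5, -0.3, -1.1]
finger_gap: 30.0
```

Emit:
{"fn": "arm_command", "kwargs": {"commands": [[35,[0,-0.3,0],[0,0,0]],[35,[0,-0.3,0],[0,0,0]],[35,[0,-0.3,0],[0,0,0]]]}}

```text
time: 5.73
tool_pos: [499.0, 74.6, 45.8]
tcp_rot: [-89.5, -1.0, -2.4]
ft_force: [0.4, 0.7, -0.2]
finger_gap: 30.0
```

Emit:
{"fn": "arm_command", "kwargs": {"commands": [[35,[-0.2,0.1,-0.35],[0,0,0]],[35,[0,0,-0.15],[0,0,0]],[35,[0,0,0],[0,0,0]]]}}

```text
time: 5.98
tool_pos: [494.1, 74.6, 31.3]
tcp_rot: [-89.5, -1.2, -2.6]
ft_force: [0.2, -0.2, -0.1]
finger_gap: 30.0
```

Emit:
{"fn": "arm_command", "kwargs": {"commands": [[35,[-0.03,-0.2,-0.03],[0,0.3,0]],[35,[-0.03,-0.2,-0.03],[0,0.3,0]],[35,[-0.03,-0.2,-0.03],[0,0.3,0]]]}}

```text
time: 6.23
tool_pos: [490.9, 57.5, 28.3]
tcp_rot: [-89.4, -0.3, -2.5]
ft_force: [0.8, 2.6, 1.7]
finger_gap: 29.8
```

```bash
cat >> h.py <<'E'
def look(k,ra,rb):
    s=sense();print(s['tool_pos'],s['tcp_rot'],s['finger_gap'])
    a=snapshot('scene');b=snapshot('side');w=snapshot('wrist')
    cv2.imwrite('pics/a%d.png'%k,a);cv2.imwrite('pics/b%d.png'%k,b)
    o=np.zeros((600,800,3),np.uint8)
    o[:300,:400]=cv2.resize(a[ra[1]:ra[1]+120,ra[0]:ra[0]+160],(400,300));o[:300,400:]=cv2.resize(b[rb[1]:rb[1]+120,rb[0]:rb[0]+160],(400,300))
    o[300:,:400]=cv2.resize(w,(400,300))
    cv2.imwrite('pics/%d.png'%k,o)
E
python3 -c "
from h import *
look(6,(190,150),(180,140))"
```

```text
[490.93166583  57.48810529  28.27681929] [-89.4350498   -0.2824816   -2.47452468] 29.837226152165144
```

View pics/6.png

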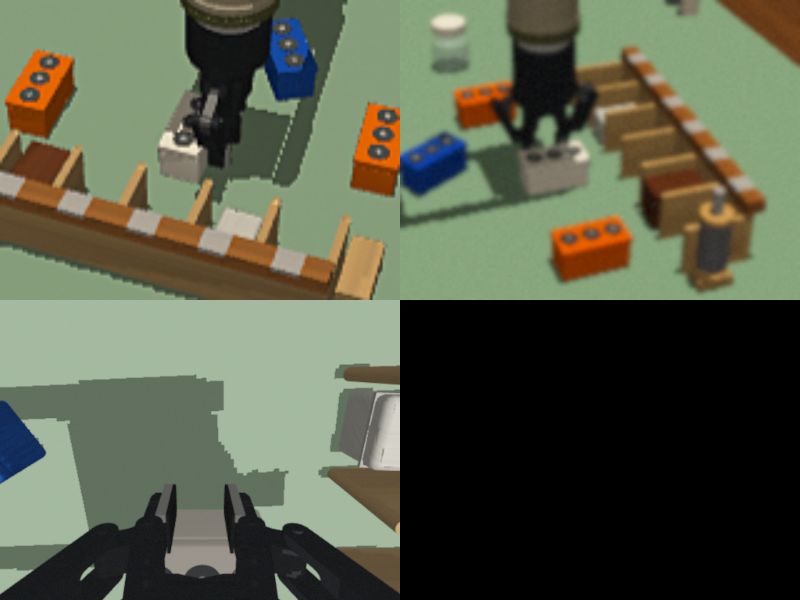

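The fingers touch the long side of the box, and it is now nearly square to the rack. I check the finger-to-box offset from the side view.

```bash
python3 - <<'E'
from h import *
for u,v in[(535,156),(577,150)]: print(ray('side',180+(u-400)*.4,140+v*.4,42))
b=cv2.imread('pics/b6.png');h=cv2.cvtColor(b,cv2.COLOR_BGR2HSV)
for u,v in [(519,188),(588,180)]: # bottom edge corners -y side
    print('bot',ray('side',180+(u-400)*.4,140+v*.4,0))
E
```

```text
[467.36498683  26.15189634  42.        ]
[520.02524809  20.6741758   42.        ]
bot [445.4177376   25.39224765   0.        ]
bot [531.50451902  11.43596813   0.        ]
```

Emit:
{"fn": "arm_command", "kwargs": {"commands": [[35,[0,-0.3,0.03],[0,0,0]],[35,[0,-0.3,0],[0,0,0]],[35,[0,-0.3,0],[0,0,0]]]}}

```text
time: 6.63
tool_pos: [490.3, 29.3, 28.6]
tcp_rot: [-89.5, -0.2, -2.4]
ft_force: [0.5, 0.8, -0.0]
finger_gap: 29.9
```

Emit:
{"fn": "arm_command", "kwargs": {"commands": [[35,[-0.03,-0.25,-0.03],[0,0.3,0]],[35,[-0.03,-0.2,-0.03],[0,0.3,0]],[35,[-0.03,-0.1,-0.03],[0,0.3,0]]]}}

```text
time: 6.88
tool_pos: [488.0, 9.6, 26.5]
tcp_rot: [-89.5, 0.7, -2.5]
ft_force: [0.3, 3.1, 2.5]
finger_gap: 30.0
```

The box should now sit on gap d's line. I back off, rise, turn −90° so that the wrist camera looks at the gap, and go behind the box.

Emit:
{"fn": "arm_command", "kwargs": {"commands": [[35,[0,0.5,0],[0,0,0]],[35,[0,0.5,0.5],[0,0,0]],[14,[0,0,1],[0,0,-7]],[14,[0,0,1],[0,0,-7]],[14,[0,0,1],[0,0,-7]]]}}

```text
time: 7.3
tool_pos: [479.8, 36.9, 125.2]
tcp_rot: [-89.8, 1.8, -24.2]
ft_force: [0.8, -0.2, -0.2]
finger_gap: 12.0
```

Emit:
{"fn": "arm_command", "kwargs": {"commands": [[14,[-0.6,-0.3,0],[0,0,-7]],[14,[-0.6,-0.3,0],[0,0,-7]],[14,[-0.5,-0.3,0],[0,0,-7]],[14,[-0.4,-0.3,0],[0,0,-7]],[14,[-0.3,-0.3,0],[0,0,-7]]]}}

```text
time: 7.72
tool_pos: [411.5, -10.7, 134.5]
tcp_rot: [-89.5, 1.1, -60.0]
ft_force: [-0.2, -0.8, 0.5]
finger_gap: 12.2
```

Emit:
{"fn": "arm_command", "kwargs": {"commands": [[14,[0,0,0],[0,0,-7]],[14,[0,0,0],[0,0,-7]],[14,[0,0,0],[0,0,-7]],[14,[0,0,0],[0,0,-7]],[14,[0,0,0],[0,0,-5]]]}}

```text
time: 8.13
tool_pos: [408.2, -15.0, 133.7]
tcp_rot: [-89.7, 1.0, -94.1]
ft_force: [0.3, 0.4, 0.3]
finger_gap: 12.3
```

```bash
python3 - <<'E'
from h import *
look(7,(170,140),(190,150))
w=snapshot('wrist');cv2.imwrite('pics/w7.png',w)
c=camera_info('wrist');print(c)
s=sense();print(s['tool_pos'],s['tcp_rot'])
E
```

```text
[408.2185846  -15.0111961  133.71240054] [-89.72317564   0.9577785  -94.08436753] 12.320340610934856
{'fx': 323.08620656830743, 'fy': 323.08620656830743, 'cx': 255.96536400556806, 'cy': 189.9402842805281, 'hand_eye': array([[ 9.99999307e-01, -2.43732361e-05,  1.17703117e-03,
         4.50454067e-01],
       [-1.12908941e-03, -3.02986473e-01,  9.52994188e-01,
        -1.23913681e+02],
       [ 3.33396970e-04, -9.52994857e-01, -3.02986290e-01,
         7.81611062e+01],
       [ 0.00000000e+00,  0.00000000e+00,  0.00000000e+00,
         1.00000000e+00]])}
[408.4181108  -14.68165068 133.76295973] [-89.70783452   0.97430226 -93.48641921]
```

View pics/7.png

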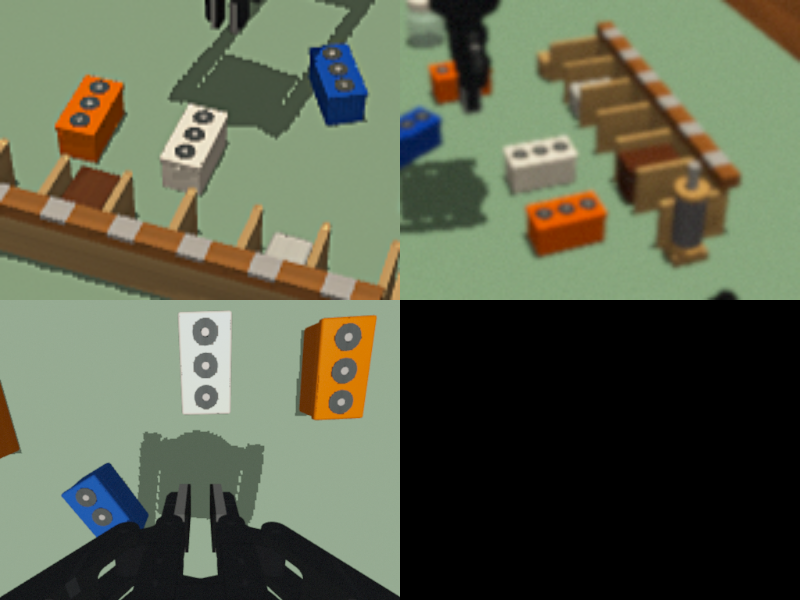

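The box is unobstructed in the wrist view, with discs at (205,331), (205,366) and (205,397), and lies straight ahead. I measure it from both the wrist and scene cameras.

```bash
cat >> h.py <<'E'
from scipy.spatial.transform import Rotation as Ro
def wray(s,u,v,z):
    c=camera_info('wrist');H=np.array(c['hand_eye']);R=Ro.from_euler('xyz',s['tcp_rot'],degrees=True).as_matrix()
    o=R@H[:3,3]+s['tool_pos'];d=R@H[:3,:3]@[(u-c['cx'])/c['fx'],(v-c['cy'])/c['fy'],1]
    return o+d*(z-o[2])/d[2]
def rep(p):
    th=np.radians(-2.45);X=np.array([np.cos(th),np.sin(th)]);Y=np.array([-X[1],X[0]]);q=p[:2]-[605,1.];print(p.round(1),'rack',(q@X).round(1),(q@Y).round(1))
E
python3 - <<'E'
from h import *
s=sense()
for u,v in[(205,331),(205,366),(205,397)]: rep(wray(s,u*1.28,(v-300)*1.28,42))
for u,v in[(203,117),(194,134),(184,151)]: rep(ray('scene',170+u*.4,140+v*.4,42))
for u,v in[(519,155),(568,147)]: rep(ray('side',190+(u-400)*.4,150+v*.4,42))
E
```

```text
[514.4 -24.2  42. ] rack -89.5 -29.1
[488.4 -22.8  42. ] rack -115.5 -28.7
[463.6 -21.4  42. ] rack -140.4 -28.5
[461.7 -21.8  42. ] rack -142.2 -28.9
[487.  -22.8  42. ] rack -116.9 -28.8
[511.9 -24.7  42. ] rack -91.9 -29.6
[461.2 -25.1  42. ] rack -142.5 -32.3
[521. -30.  42.] rack -82.6 -34.6
```

Wrist and scene agree: the box is at rack y ≈ −29 with its yaw on the rack's. The side view is coarser and reads −33. I lower behind the box and push in +x along the gap line.

Emit:
{"fn": "arm_command", "kwargs": {"commands": [[14,[0,-0.2,-0.8],[0,0,1]],[14,[0,0,-0.8],[0,0,0]],[14,[0,0,-0.8],[0,0,0]],[14,[0,0,-0.4],[0,0,0]],[14,[0,0,0],[0,0,0]]]}}

```text
time: 8.75
tool_pos: [410.3, -21.9, 49.1]
tcp_rot: [-89.4, 0.9, -91.4]
ft_force: [-1.1, 0.2, -1.1]
finger_gap: 11.8
```

Emit:
{"fn": "arm_command", "kwargs": {"commands": [[14,[0,0.05,-0.45],[0,0,-0.5]],[14,[0,0,-0.2],[0,0,-0.5]],[14,[0.3,0,0],[0,0,0]],[14,[0.3,-0.01,0],[0,0,0]],[14,[0.3,-0.01,0],[0,0,0]]]}}

```text
time: 9.17
tool_pos: [436.7, -21.0, 29.8]
tcp_rot: [-89.6, 0.9, -91.9]
ft_force: [0.4, -0.4, 0.2]
finger_gap: 11.8
```

Emit:
{"fn": "arm_command", "kwargs": {"commands": [[14,[0.3,-0.01,0],[0,0,0]],[14,[0.3,-0.01,0],[0,0,0]],[14,[0.3,-0.01,0],[0,0,0]]]}}

```text
time: 9.42
tool_pos: [465.5, -22.2, 31.9]
tcp_rot: [-89.6, 0.9, -91.6]
ft_force: [-1.0, 0.1, 0.6]
finger_gap: 12.3
```

```bash
python3 -c "
from h import *
s=sense();rep(s['tool_pos']);print(s['tool_pos'][2],s['tcp_rot'],s['ft_force'])"
```

```text
[465.5 -22.2  31.9] rack -138.3 -29.2
31.93706125366395 [-89.57676914   0.8524022  -91.63994044] [-1.01458299  0.07207028  0.58387391]
```

Emit:
{"fn": "arm_command", "kwargs": {"commands": [[14,[0.3,-0.03,-0.03],[0,0,-0.3]],[14,[0.3,-0.03,-0.03],[0,0,-0.3]],[14,[0.3,-0.03,-0.03],[0,0,-0.2]]]}}

```text
time: 9.67
tool_pos: [494.5, -25.1, 31.9]
tcp_rot: [-89.6, 0.8, -92.2]
ft_force: [-2.8, 0.2, 3.5]
finger_gap: 11.9
```

```bash
python3 -c "
from h import *
look(8,(170,140),(210,150))
s=sense();rep(s['tool_pos']);print(s['ft_force'])"
```

```text
[494.47384284 -25.10456885  31.90105038] [-89.60687837   0.83965318 -92.16414276] 11.94590296962956
[494.8 -25.2  31.9] rack -109.0 -30.9
[-0.75018198 -0.60891976  0.37937035]
```

View pics/8.png

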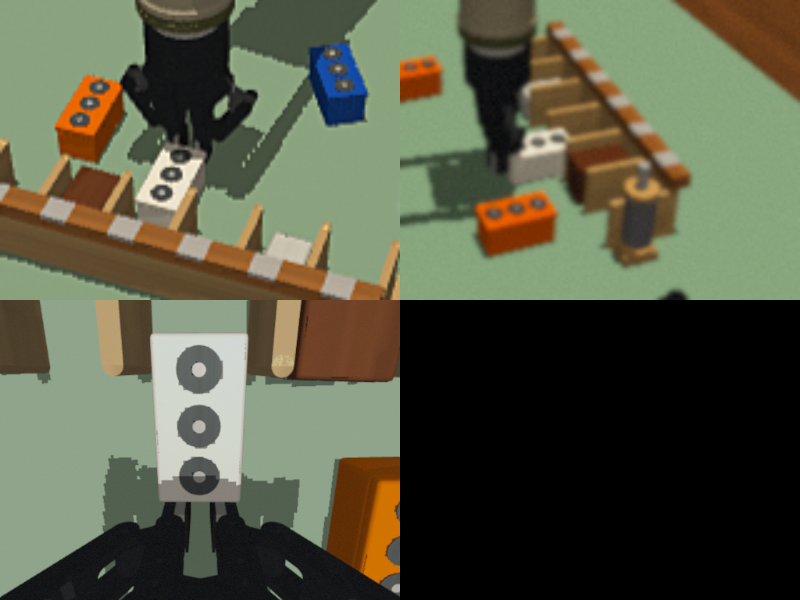

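The box is entering the gap squarely. In the wrist view its top spans 152–247, between divider inner edges at about 123 and 272, so it is centred. I keep pushing.

Emit:
{"fn": "arm_command", "kwargs": {"commands": [[14,[0.3,-0.01,-0.02],[0,0,0]],[14,[0.3,-0.01,-0.02],[0,0,0]],[14,[0.3,-0.01,-0.02],[0,0,-0.2]]]}}

```text
time: 10.07
tool_pos: [519.5, -25.8, 30.3]
tcp_rot: [-89.8, 0.8, -92.3]
ft_force: [-2.3, -0.0, 3.2]
finger_gap: 11.8
```

Emit:
{"fn": "arm_command", "kwargs": {"commands": [[14,[0.25,-0.01,-0.03],[0,0,0]],[14,[0.2,-0.01,-0.03],[0,0,-0.2]]]}}

```text
time: 10.23
tool_pos: [534.1, -26.5, 28.8]
tcp_rot: [-89.8, 0.8, -92.4]
ft_force: [-2.4, -0.4, 2.5]
finger_gap: 11.7
```

```bash
python3 -c "
from h import *
s=sense();rep(s['tool_pos']);print(s['tool_pos'][2],s['tcp_rot'],s['ft_force'])"
```

```text
[534.1 -26.5  28.8] rack -69.6 -30.5
28.80037090118034 [-89.7784637    0.83922445 -92.44203916] [-2.4108418  -0.44403026  2.53313642]
```

Emit:
{"fn": "arm_command", "kwargs": {"commands": [[14,[0.15,-0.01,0.02],[0,0,0]],[14,[0.12,-0.01,0],[0,0,0]]]}}

```text
time: 10.4
tool_pos: [543.4, -27.1, 29.1]
tcp_rot: [-89.8, 0.8, -92.4]
ft_force: [-3.6, -0.3, 1.7]
finger_gap: 11.8
```

Emit:
{"fn": "arm_command", "kwargs": {"commands": [[14,[0.1,0,0],[0,0,0]],[14,[0.08,0,0],[0,0,0]]]}}

```text
time: 10.57
tool_pos: [549.0, -27.1, 28.9]
tcp_rot: [-89.9, 0.8, -92.4]
ft_force: [-22.9, -0.6, 18.3]
finger_gap: 12.3
```

Emit:
{"fn": "arm_command", "kwargs": {"commands": [[14,[0.08,0,0],[0,0,0]],[14,[0.08,0,0],[0,0,0]]]}}

```text
time: 10.73
tool_pos: [549.0, -27.0, 28.0]
tcp_rot: [-90.6, 0.8, -92.4]
ft_force: [-16.2, -1.0, 12.2]
finger_gap: 12.0
```

The push stopped firm at rack x ≈ −55, where I expected it. I back off and look from above.

Emit:
{"fn": "arm_command", "kwargs": {"commands": [[14,[-0.3,0,0],[0,0,0]],[14,[-0.7,0,0],[0,0,0]],[14,[-0.8,0,0.2],[0,0,0]],[14,[-0.8,0,1],[0,0,0]],[14,[-0.5,0,1],[0,0,0]]]}}

```text
time: 11.15
tool_pos: [451.3, -26.4, 89.1]
tcp_rot: [-91.1, 0.9, -92.4]
ft_force: [0.5, 0.3, 1.1]
finger_gap: 12.2
```

Emit:
{"fn": "arm_command", "kwargs": {"commands": [[14,[0,0,1],[0,0,0]],[14,[0,0,1],[0,0,0]],[14,[0,0,0.5],[0,0,0]],[14,[0,0,0],[0,0,0]],[14,[0,0,0],[0,0,0]]]}}

```text
time: 11.57
tool_pos: [451.0, -26.7, 173.3]
tcp_rot: [-90.5, 0.8, -92.4]
ft_force: [0.7, -0.4, -1.0]
finger_gap: 11.9
```

```bash
python3 -c "
from h import *
look(9,(170,140),(210,150))"
```

```text
[451.0353252  -26.68595422 173.2664712 ] [-90.47910471   0.83412211 -92.41354456] 11.877821231199544
```

View pics/9.png

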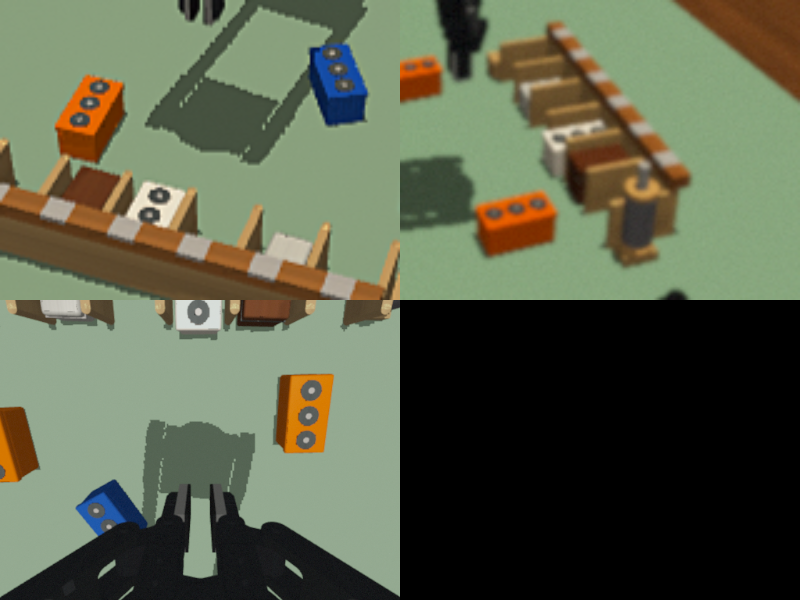

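The box stands in the gap next to the case, which is third from the spool post. Two discs are visible at (160,195) and (150,215) in the scene crop. I check how deep it is.

```bash
python3 - <<'E'
from h import *
for u,v in[(160,195),(150,215)]: rep(ray('scene',170+u*.4,140+v*.4,42))
s=sense();rep(wray(s,198*1.28,12*1.28,42))
rep(wray(s,198*1.28,31.5*1.28,0))
E
```

```text
[572.5 -27.7  42. ] rack -31.2 -30.0
[598.4 -28.2  42. ] rack -5.4 -29.4
[574.1 -28.7  42. ] rack -29.6 -31.0
[563.  -27.3   0. ] rack -40.7 -30.1
```

```bash
python3 -c "
from bench import hand_in
print(hand_in())"
```

```text
the job is handed in; nothing more can be done
None
```

The white bobbin box is pushed home in gap d, the third from the spool post, and the job is handed in at about 12 s of the 72 s allowed. No verdict was reported.

- **Rail:** The spool post stands at the right (−y) end. I slid the shut fingertip over plates f, e and d with about 7–10 N in the readings along the run (26 N at first touch) and lifted off on d. No other plate was touched.
- **Push:** I pushed the box sideways onto the line of gap d, then straight in until it stopped firm at about 23 N.
- **Last checks:** From the discs on its lid, the box centre is at about x = −5 mm, y = −30 mm in the rack's frame. The target is −5, −31. The scene and wrist cameras agree within 2 mm.
- **Surroundings:** In the last picture the case, the tin and the two decoys near the path look unmoved. I judged this by eye and did not measure it; the cone and jar were out of view but well away from the path. The arm finished clear, about 150 mm above the table.
- **Disagreements:** The side camera read the box about 4–5 mm further to −y on one check before the final push. I also left plate b out of the rack fit, because its blob had merged with the tin in the image.

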